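# Point out the bottle and the beaker

### The arm

A 7-joint arm with a two-finger parallel gripper is mounted at the origin on a cart in front of the work surface, level with it; the furniture and walls round the work are solid. World frame = base frame: x ahead of the robot, y to its left, z up, the work surface at z = 0. Lengths are in m, angles in degrees, forces in N, time in s.
With the tool pointing down it reaches from about 0.425 to 0.875 m from the base axis. Payload 4.7 kg.
Tool frame: the origin (TCP) lies between the finger pads; the fingertips stand 8 mm ahead of it and the grasp point (between the pads) lies 11 mm behind it; z points along the fingers, y is the line along which they close (so a half turn about z gives the same grasp; the last joint's range is limited). The gripper opens to 87 mm and grips with 3 to 60 N. Pads are 19 mm wide; open, the fingers measure 117 mm over their backs; the gripper's body (75 mm by 190 mm) begins 51 mm behind the grasp point.
Start: joints at [64.922, 18.392, -4.016, 83.108, 1.295, 78.541, -3.26], TCP at [0.284, -0.585, 0.231] pointing down, gripper open.
Joint ranges: [-163.93, 163.93], [-17.29, 119.83], [-79.2, 71.16], [3.27, 140.29], [-89.18, 269.18], [5.43, 117.66], [-154.24, 154.24]. Speed limits (degrees/s): [147.25, 147.25, 180, 180, 180, 180, 180].

### API

Orientations are given as [roll, pitch, yaw] about the fixed x, y, z axes, in that order (R = Rz(yaw) Ry(pitch) Rx(roll)).
In Python, from cell import env, viewer gives the robot as it stands. The module is installed in compiled form; this text tells all that it offers.
- The arm moves only by the tool arm_command, never from a script. Its argument "series" is a list of rows, each a list of 2 entries, a list of its own where there are three numbers: the shift along the tool's x, y, z in mm, then the turn about the tool's z in rad. A call has exactly 5 rows; each row is the pose to reach, as a shift and turn from the pose commanded when the call began, along the tool's axes at that moment; what a row does not reach only later rows make up. A row lasts 1/10 s, in which the tool goes at most 50 mm and 8.59 degrees, less where a joint would pass 70% of its speed; a pose out of reach is approached as far as the arm can. A call with a gripper value outside its range is refused whole. "grip" is the gripper command: -1 is fully open, 1 is shut, values between are in proportion, set as the call begins (left out, the last holds). The fingers move at their own pace and stop on an object; "grip_force" is the grip in N (left out, the last holds). Time passes only in rows, so rows that repeat a pose let the fingers close, or fill a call up. It gives the time, the measured TCP pose, the force, the opening and the grip force at its end, in the units of the state.
- env.get_obs(): the state, without advancing time (a new reading comes with each control period).
- viewer.read_camera(name): name is "side" or "top" or "wrist"; returns (picture, depth): 420x560x3 uint8, blue, green, red; 420x560 float32, m along the optical axis (not along the pixel's ray), 0 where there is no reading.
- viewer.calibration(name): a dict with "K" (3x3 intrinsics, pixels), "dist" ([k1, k2, p1, p2, k3] as OpenCV has them; the pictures are not rectified), "T" (4x4, takes a point from camera to world coordinates); the wrist camera has in their place "hand_eye" (4x4, takes a point from camera to tool coordinates, whose origin is the TCP and whose axes are the flange's). Camera axes: x right, y up, looking along -z (the intrinsics and any distortion apply to the point x, -y, -z); pixel columns grow to the right and rows downward; lengths in m; the calibration is good to about 2 mm. A picture is of the moment at which its call begins: read the wrist's pose just before it. calibration takes no time and is no camera call.
- env.sign_off(): hands the job in; it is judged then, once.
The state is a dict: "time_s": time; "qpos": joint angles; "joint_velocities": joint speeds; "effort": joint torques, N m; "tool_pos": TCP position; "tool_rot": TCP orientation; "force": force on the tool from outside, world axes, zero at the start; "wrist_torque": the same for the moment, N m; "grip_width": finger opening in m; "grasp_force": force on a finger pad.
Only numpy, scipy, OpenCV 4.12 (cv2) and the standard library are available. Lean on these libraries where they do the work, as an engineer would, in place of code of your own. Each camera call takes 0.05 s, during which the arm holds its last target. There are 200 camera calls.

### The job

A colleague watching over a camera needs to know what to pour into what: point first at the medium-sized one of the three screw-cap bottles on the desk, with the fingertips a couple of centimetres above the middle of its cap, and stay there for two seconds; then point in the same way at the open beaker, a couple of centimetres above the middle of its mouth, again for two seconds. Point at neither of the other two bottles and touch nothing at all: no thing may be bumped, grasped or lifted. Finish by drawing the hand back at least 20 cm from both the pointed-out bottle and the beaker.

Things in the scene. Friction and masses are not known exactly. Their poses are not given: they have to be found in the camera images.
- bottle_medium: The first thing to point at: the medium-sized clear, see-through laboratory bottle with a round blue screw cap; body 70 mm in diameter, 146 mm high to the top of the cap, cap 52 mm in diameter. Origin: centre of its underside; z up. Stands loose on the desk. The three bottles and the beaker stand at least 110 mm apart, centre to centre, the small bottle leftmost, the others in any order, all in front of the robot
- medium_cap (a point): Centre of the top of the medium bottle's cap, 146 mm above the desk; z up. A wall cabinet hangs over the left rear of the desk (its front about 0.58 m ahead of the robot, its right end about 0.1 m to the right of straight ahead, its underside about 0.56 m above the desk): keep the arm clear of it
- beaker: The second thing to point at: an open, see-through beaker, 69 mm in diameter at the rim, 86 mm high, empty. Origin: centre of its underside; z up. Stands loose on the desk
- beaker_mouth (a point): Centre of the beaker's mouth at the height of its rim, 86 mm above the desk; z up
- bottle_small: Not to be pointed at: the smallest clear, see-through laboratory bottle with a round orange screw cap; body 56 mm in diameter, 108 mm high to the top of the cap, cap 46 mm in diameter. Origin: centre of its underside; z up. Stands loose on the desk
- small_cap (a point): Centre of the top of the small bottle's cap, 108 mm above the desk; z up
- bottle_large: Not to be pointed at: the largest clear, see-through laboratory bottle with a round blue screw cap; body 86 mm in diameter, 182 mm high to the top of the cap, cap 52 mm in diameter. Origin: centre of its underside; z up. Stands loose on the desk
- large_cap (a point): Centre of the top of the large bottle's cap, 182 mm above the desk, the highest thing near the work; z up
- petri: Bystander: flat closed petri dish, 94 mm in diameter, 14 mm high, lying loose near the left end of the desk. Origin: centre of its underside
- timer: Bystander: small bench timer, 62 x 66 x 20 mm, lying loose at the left, behind the petri dish. Origin: centre of its underside

How it is judged:
By the outcome, as a careful person would: the job done as asked, in the order asked, and still so for the second after the job is handed in, with the robot touching nothing.
It also fails if it takes over 48 s, if anything falls off the work surface, if the arm or the gripper's body presses on something with over 40 N, if the wrist force passes 120 N, or if a joint passes its speed limit or range.

## Working session

There is one attempt and no reset: what is moved stays moved. The work goes in short steps, Python scripts to look and compute and a tool call to move; the robot and the scene stay as the last step left them, time stands still between calls to the robot, and variables do not carry over. Pictures are saved under pics/ and viewed, at most 10 in all, crops included, and the job is handed in when it is done.

Besides the shell and the picture viewer there is one more tool, called after ">>>" by a JSON object that holds its "name" and its "arguments", one argument or row to a line. arm_command: Moves the arm, as the interface text tells. Its arguments: {"type":"object","properties":{"series":{"type":"array"},"grip":{"type":"number"},"grip_force":{"type":"number"}},"required":["series"]}

```bash
mkdir -p pics; python3 - <<'E'
from cell import env, viewer
import cv2,numpy as np
o=env.get_obs(); print({k:np.round(o[k],3) for k in("time_s","tool_pos","tool_rot","qpos","grip_width")})
for n in("top","side"):
    p,d=viewer.read_camera(n); cv2.imwrite(f"pics/{n}0.png",p); np.save(f"{n}_d.npy",d)
    c=viewer.calibration(n); print(n,np.round(c["K"],1).tolist(),c["dist"],np.round(c["T"],3).tolist())
E
```

```text
{'time_s': np.float64(0.0), 'tool_pos': array([ 0.283, -0.584,  0.229]), 'tool_rot': array([-1.79893e+02,  6.00000e-03,  2.58870e+01]), 'qpos': array([64.923, 18.438, -4.014, 83.174,  1.295, 78.541, -3.259]), 'grip_width': np.float64(0.087)}
top [[522.2, 0.0, 278.8], [0.0, 522.2, 219.7], [0.0, 0.0, 1.0]] [-0.12688964  0.          0.          0.          0.        ] [[0.003, 0.997, -0.076, 0.423], [-1.0, 0.003, 0.0, -0.133], [0.0, 0.076, 0.997, 1.329], [0.0, 0.0, 0.0, 1.0]]
side [[468.0, 0.0, 281.3], [0.0, 468.0, 204.3], [0.0, 0.0, 1.0]] [-0.09432904  0.          0.          0.          0.        ] [[0.999, 0.006, -0.05, 0.451], [-0.048, 0.421, -0.906, -1.255], [0.015, 0.907, 0.421, 0.659], [0.0, 0.0, 0.0, 1.0]]
```

View pics/top0.png

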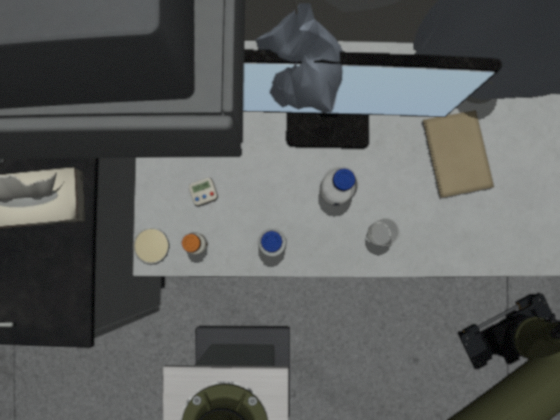

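View pics/side0.png

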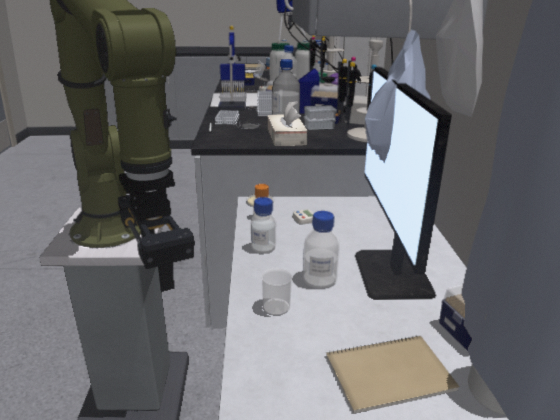

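Top view: orange small cap (192,243), blue caps at (272,241) and (344,180), beaker near (380,234). The side view shows the one at (322,220) as the larger. I'll triangulate caps and look at the beaker close up.

```bash
cat > h.py <<'E'
import cv2,numpy as np
from cell import env,viewer
def ray(n,uv):
    c=viewer.calibration(n); x,y=cv2.undistortPoints(np.array([[uv]],float),c["K"],np.array(c["dist"]))[0,0]
    T=np.array(c["T"]); return T[:3,3],T[:3,:3]@np.array([x,-y,-1])
def plane(n,uv,z):
    o,d=ray(n,uv); return o+d*(z-o[2])/d[2]
def tri(a,ua,b,ub):
    o1,d1=ray(a,ua);o2,d2=ray(b,ub)
    s=np.linalg.lstsq(np.c_[d1,-d2],o2-o1,rcond=None)[0]
    p,q=o1+s[0]*d1,o2+s[1]*d2; return (p+q)/2,np.linalg.norm(p-q)
def blobs(im,box):
    h=cv2.cvtColor(im,cv2.COLOR_BGR2HSV); m=cv2.inRange(h,(110,150,50),(130,255,255))
    k=np.zeros_like(m); x0,y0,x1,y1=box; k[y0:y1,x0:x1]=m[y0:y1,x0:x1]
    n,l,s,c=cv2.connectedComponentsWithStats(k); return [(s[i].tolist(),c[i].round(1).tolist()) for i in range(1,n) if s[i,4]>40]
E
python3 - <<'E'
from h import *
t=cv2.imread("pics/top0.png");s=cv2.imread("pics/side0.png");d=np.load("top_d.npy")
bt=blobs(t,(220,150,400,280));bs=blobs(s,(230,190,350,250));print(bt,bs)
for a in bt:
    print("top z.146",plane("top",a[1],.146).round(3),"z.182",plane("top",a[1],.182).round(3),"depth",d[int(a[1][1]),int(a[1][0])])
    for b in bs: print("  tri",b[1],[np.round(v,3) for v in tri("top",a[1],"side",b[1])])
for n,u in(("top",(380,234)),): print(plane(n,u,.086),plane(n,(380,234),0))
A=cv2.resize(t[205:265,345:415],None,fx=6,fy=6,interpolation=2);B=cv2.resize(s[260:320,250:305],None,fx=6,fy=6,interpolation=2)
cv2.imwrite("pics/beak.png",np.hstack([A,B]))
E
```

```text
[([334, 170, 21, 20, 322], [343.6, 179.3]), ([262, 232, 19, 19, 287], [271.1, 241.1])] [([255, 198, 16, 9, 111], [262.9, 201.7]), ([314, 212, 19, 9, 133], [323.4, 215.8])]
top z.146 [ 0.607 -0.282  0.146] z.182 [ 0.601 -0.277  0.182] depth 1.1576515
  tri [262.9, 201.7] [array([ 0.528, -0.274,  0.222]), np.float64(0.132)]
  tri [323.4, 215.8] [array([ 0.603, -0.278,  0.175]), np.float64(0.002)]
top z.146 [ 0.465 -0.116  0.146] z.182 [ 0.463 -0.117  0.182] depth 1.1821461
  tri [262.9, 201.7] [array([ 0.465, -0.116,  0.138]), np.float64(0.0)]
  tri [323.4, 215.8] [array([ 0.546, -0.127,  0.103]), np.float64(0.162)]
[ 0.4843974  -0.37577436  0.086     ] [ 0.48862552 -0.39257466  0.        ]
```

View pics/beak.png

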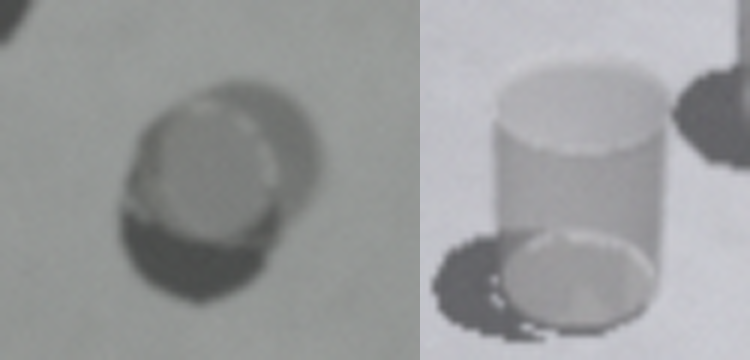

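Beaker crop: side rim ellipse centre at about (277.2,277.8), base centre (276.2,307); top rim centre about (384.7,232.5), base (380.8,233.3).

```bash
python3 - <<'E'
from h import *
print("side rim",plane("side",(277.2,277.8),.086),"side base",plane("side",(276.2,307),0))
print("top rim",plane("top",(384.7,232.5),.086),"top base",plane("top",(380.8,233.3),0))
print("tri",tri("top",(384.7,232.5),"side",(277.2,277.8)))
from scipy.spatial.transform import Rotation as R
o=env.get_obs();Rt=R.from_euler("xyz",o["tool_rot"],degrees=True).as_matrix()
for n,p in(("up",(0.283,-.584,.30)),("beak",(.484,-.386,.30)),("med",(.465,-.116,.30)),):print(n,(Rt.T@(np.array(p)-o["tool_pos"])*1000).round())
print(o["time_s"])
E
```

```text
side rim [ 0.49215408 -0.40063181  0.086     ] side base [ 0.49121859 -0.39111637  0.        ]
top rim [ 0.48801411 -0.38718132  0.086     ] top base [ 0.49042278 -0.39466089  0.        ]
tri (array([ 0.49057615, -0.388865  ,  0.07800297]), np.float64(0.004285672859523366))
up [ -0.  -1. -70.]
beak [267. -91. -70.]
med [ 368. -342.  -70.]
0.1
```

>>> {"name": "arm_command", "arguments": {
  "series": [
    [[7,-7,-12],0],
    [[22,-20,-26],0],
    [[44,-41,-42],0],
    [[70,-65,-58],0],
    [[95,-88,-70],0]
  ],
  "grip": 1
}}

```text
time_s: 0.6
tool_pos: [0.3317, -0.4623, 0.3025]
tool_rot: [179.9, -0.0, 25.9]
force: [0.3, -0.1, 0.4]
grip_width: 0.055
grasp_force: 0.0
```

>>> {"name": "arm_command", "arguments": {
  "series": [
    [[26,-24,0],0],
    [[52,-48,0],0],
    [[78,-72,0],0],
    [[104,-97,0],0],
    [[130,-121,0],0]
  ]
}}

```text
time_s: 1.1
tool_pos: [0.3954, -0.2963, 0.3015]
tool_rot: [179.9, -0.0, 25.9]
force: [-0.4, -0.8, 0.4]
grip_width: 0.0148
grasp_force: 0.0
```

>>> {"name": "arm_command", "arguments": {
  "series": [
    [[25,-23,0],0],
    [[46,-43,0],0],
    [[63,-58,0],0],
    [[75,-69,0],0],
    [[83,-76,0],0]
  ]
}}

```text
time_s: 1.6
tool_pos: [0.4369, -0.1917, 0.3014]
tool_rot: [179.9, -0.0, 26.0]
force: [-0.5, 0.7, 0.5]
grip_width: 0.0007
grasp_force: 0.0
```

```bash
cat >> h.py <<'E'
from scipy.spatial.transform import Rotation as R
def wrist(name):
    o=env.get_obs();p,d=viewer.read_camera("wrist");cv2.imwrite(f"pics/{name}.png",p)
    W=np.eye(4);W[:3,:3]=R.from_euler("xyz",o["tool_rot"],degrees=True).as_matrix();W[:3,3]=o["tool_pos"]
    c=viewer.calibration("wrist");T=W@np.array(c["hand_eye"]);return p,d,T,c
def wplane(T,c,uv,z):
    x,y=cv2.undistortPoints(np.array([[uv]],float),c["K"],np.array(c["dist"]))[0,0]
    d=T[:3,:3]@np.array([x,-y,-1]);return T[:3,3]+d*(z-T[2,3])/d[2]
def delta(p):
    o=env.get_obs();return (R.from_euler("xyz",o["tool_rot"],degrees=True).as_matrix().T@(np.array(p)-o["tool_pos"])*1000).round(1)
E
python3 - <<'E'
from h import *
p,d,T,c=wrist("w1");np.save("w1T.npy",T)
for b in blobs(p,(0,0,560,420)):print(b,wplane(T,c,b[1],.146).round(4),wplane(T,c,b[1],.182).round(4))
print(T[:3,3].round(3),delta((.465,-.116,.3)))
E
```

```text
([424, 38, 78, 68, 3942], [463.9, 72.5]) [ 0.6124 -0.2889  0.146 ] [ 0.6    -0.2736  0.182 ]
([196, 113, 52, 52, 2136], [221.3, 138.1]) [ 0.4663 -0.1182  0.146 ] [ 0.4709 -0.1228  0.182 ]
[ 0.505 -0.158  0.455] [ 57.5 -54.9   1.4]
```

View pics/w1.png

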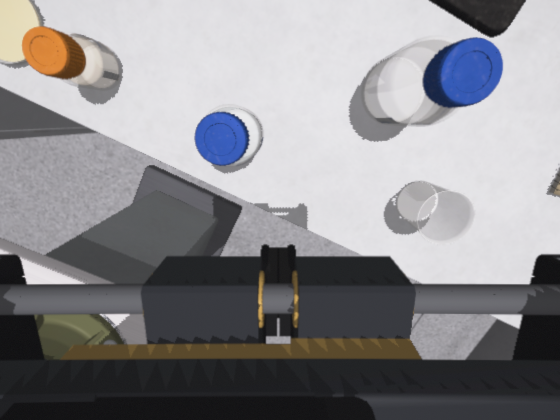

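Wrist view: medium cap at (221,138) → (0.466,-0.118), matching the top/side triangulation; large cap (464,72); beaker rim about (444,213).

```bash
python3 - <<'E'
from h import *
T=np.load("w1T.npy");c=viewer.calibration("wrist")
print("beaker rim",wplane(T,c,(444,213.5),.086).round(4),"base",wplane(T,c,(417,202),0).round(4))
print(delta((.466,-.117,.176)),delta((.466,-.117,.176))-delta((.490,-.391,.116)),env.get_obs()["tool_pos"])
E
```

```text
beaker rim [ 0.4947 -0.3845  0.086 ] base [ 0.4897 -0.3923  0.    ]
[ 57.8 -53.6 125.4] [  99.1 -256.6  -60. ] [ 0.43752325 -0.19056729  0.3013163 ]
```

>>> {"name": "arm_command", "arguments": {
  "series": [
    [[10,-9,0],0],
    [[26,-24,0],0],
    [[42,-39,0],0],
    [[53,-49,8],0],
    [[58,-54,20],0]
  ]
}}

```text
time_s: 2.15
tool_pos: [0.4659, -0.1188, 0.2809]
tool_rot: [179.9, -0.1, 26.0]
force: [0.4, -0.3, 0.7]
grip_width: 0.0004
grasp_force: 0.0
```

>>> {"name": "arm_command", "arguments": {
  "series": [
    [[0,0,25],0],
    [[0,0,50],0],
    [[0,0,75],0],
    [[0,0,92],0],
    [[0,0,100],0]
  ]
}}

```text
time_s: 2.65
tool_pos: [0.4634, -0.1205, 0.1781]
tool_rot: [-179.9, 0.2, 25.8]
force: [-0.1, -0.1, -0.1]
grip_width: 0.0005
grasp_force: 0.0
```

```bash
python3 - <<'E'
from h import *
p,d,T,c=wrist("w2")
for b in blobs(p,(0,0,560,420)):print(b,wplane(T,c,b[1],.146).round(4))
s,_=viewer.read_camera("side");t,_=viewer.read_camera("top")
print(blobs(t,(220,150,400,280)))
cv2.imwrite("pics/s2.png",np.hstack([cv2.resize(s[150:290,200:340],None,fx=2.8,fy=2.8),cv2.resize(t[170:310,200:340],None,fx=2.8,fy=2.8)]))
print(delta((.466,-.117,.176)),env.get_obs()["tool_pos"])
E
```

```text
([237, 195, 77, 61, 3520], [274.6, 226.3]) [ 0.4743 -0.1127  0.146 ]
[([334, 170, 21, 20, 320], [343.5, 179.4])]
[ 2.6 -2.5  4.4] [ 0.46480027 -0.12037401  0.18036666]
```

View pics/s2.png

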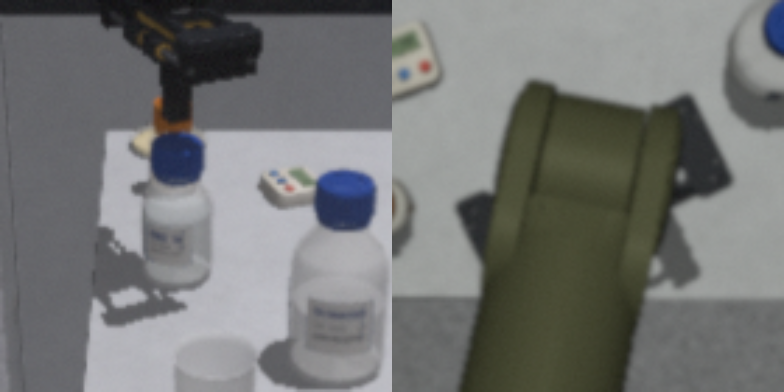

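View pics/w2.png

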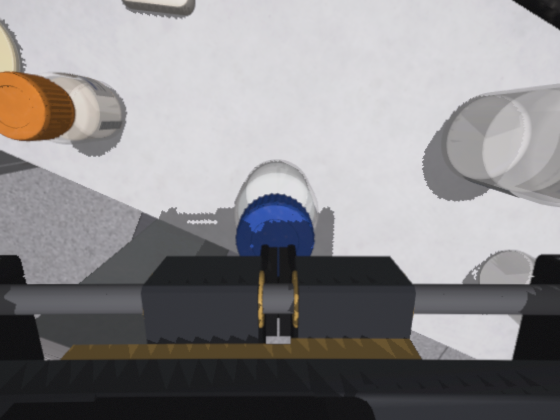

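The side view shows the closed tips just above the medium cap; the wrist view shows the cap (columns 237–314, top row 195) under the tips (278,248). A small correction, then hold.

>>> {"name": "arm_command", "arguments": {
  "series": [
    [[2,-1.5,2],0],
    [[4,-3,4],0],
    [[4,-3,4],0],
    [[4,-3,4],0],
    [[4,-3,4],0]
  ]
}}

```text
time_s: 3.3
tool_pos: [0.4674, -0.1157, 0.1768]
tool_rot: [180.0, -0.0, 25.9]
force: [0.6, 1.0, 0.4]
grip_width: 0.0002
grasp_force: 0.0
```

>>> {"name": "arm_command", "arguments": {
  "series": [
    [[0,0,0],0],
    [[0,0,0],0],
    [[0,0,0],0],
    [[0,0,0],0],
    [[0,0,0],0]
  ]
}}

```text
time_s: 3.8
tool_pos: [0.4673, -0.1156, 0.1766]
tool_rot: [180.0, 0.0, 25.9]
force: [-1.2, 0.1, 0.0]
grip_width: 0.0008
grasp_force: 0.0
```

>>> {"name": "arm_command", "arguments": {
  "series": [
    [[0,0,0],0],
    [[0,0,0],0],
    [[0,0,0],0],
    [[0,0,0],0],
    [[0,0,0],0]
  ]
}}

```text
time_s: 4.3
tool_pos: [0.4673, -0.1156, 0.1766]
tool_rot: [180.0, 0.0, 25.9]
force: [-0.8, -0.4, 0.4]
grip_width: 0.0003
grasp_force: 0.0
```

>>> {"name": "arm_command", "arguments": {
  "series": [
    [[0,0,0],0],
    [[0,0,0],0],
    [[0,0,0],0],
    [[0,0,0],0],
    [[0,0,0],0]
  ]
}}

```text
time_s: 4.8
tool_pos: [0.4673, -0.1156, 0.1765]
tool_rot: [180.0, 0.0, 25.9]
force: [-0.3, -0.3, -0.6]
grip_width: 0.0003
grasp_force: 0.0
```

>>> {"name": "arm_command", "arguments": {
  "series": [
    [[0,0,0],0],
    [[0,0,0],0],
    [[0,0,0],0],
    [[0,0,0],0],
    [[0,0,0],0]
  ]
}}

```text
time_s: 5.3
tool_pos: [0.4673, -0.1156, 0.1765]
tool_rot: [180.0, 0.0, 25.9]
force: [0.5, 0.5, 0.3]
grip_width: 0.0008
grasp_force: 0.0
```

>>> {"name": "arm_command", "arguments": {
  "series": [
    [[0,0,0],0],
    [[0,0,0],0],
    [[0,0,0],0],
    [[0,0,0],0],
    [[0,0,0],0]
  ]
}}

```text
time_s: 5.8
tool_pos: [0.4673, -0.1156, 0.1765]
tool_rot: [180.0, 0.0, 25.9]
force: [-0.4, 0.6, -0.2]
grip_width: 0.0005
grasp_force: 0.0
```

>>> {"name": "arm_command", "arguments": {
  "series": [
    [[0,0,0],0],
    [[0,0,0],0],
    [[0,0,0],0],
    [[0,0,0],0],
    [[0,0,0],0]
  ]
}}

```text
time_s: 6.3
tool_pos: [0.4673, -0.1156, 0.1765]
tool_rot: [180.0, 0.0, 25.9]
force: [0.2, 0.4, 0.6]
grip_width: 0.0002
grasp_force: 0.0
```

>>> {"name": "arm_command", "arguments": {
  "series": [
    [[0,0,-12],0],
    [[0,0,-35],0],
    [[0,0,-65],0],
    [[-4,10,-95],0],
    [[-12,31,-112],0]
  ]
}}

```text
time_s: 6.8
tool_pos: [0.4714, -0.1473, 0.2925]
tool_rot: [179.8, -0.2, 26.1]
force: [0.2, 0.1, -0.5]
grip_width: 0.0005
grasp_force: 0.0
```

>>> {"name": "arm_command", "arguments": {
  "series": [
    [[-11,28,-5],0],
    [[-22,58,-8],0],
    [[-33,86,-8],0],
    [[-44,114,-8],0],
    [[-52,134,-8],0]
  ]
}}

```text
time_s: 7.3
tool_pos: [0.4815, -0.2944, 0.2973]
tool_rot: [179.9, 0.0, 25.8]
force: [-0.7, 0.2, -0.5]
grip_width: 0.0006
grasp_force: 0.0
```

>>> {"name": "arm_command", "arguments": {
  "series": [
    [[-5,12,0],0],
    [[-8,20,0],0],
    [[-8,20,0],0],
    [[-8,20,0],0],
    [[-8,20,0],0]
  ]
}}

```text
time_s: 7.8
tool_pos: [0.4837, -0.312, 0.2969]
tool_rot: [180.0, -0.0, 26.0]
force: [0.2, 0.3, -1.1]
grip_width: 0.0003
grasp_force: 0.0
```

```bash
python3 - <<'E'
from h import *
p,d,T,c=wrist("w3");np.save("w3T.npy",T)
print(delta((.490,-.390,.116)),env.get_obs()["tool_pos"])
q=cv2.undistort;W=np.linalg.inv(T)
for P in((.490,-.390,.086),(.490,-.390,0)):
    v=W@np.array([*P,1]);print(cv2.projectPoints(np.array([[v[0],-v[1],-v[2]]]),np.zeros(3),np.zeros(3),c["K"],np.array(c["dist"]))[0].ravel().round(1))
E
```

```text
[-28.5  72.7 180.9] [ 0.48368925 -0.31216699  0.2968576 ]
[339.5 211.3]
[328.5 194.7]
```

View pics/w3.png

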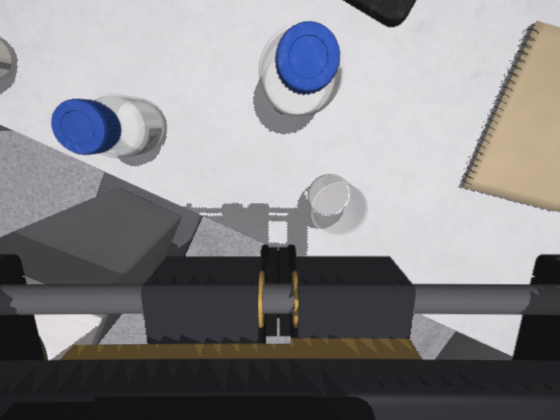

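Wrist view: beaker base at (329,194), matching the projected (328.5,194.7); rim near (339,209). The estimate (0.490,-0.390) stands.

>>> {"name": "arm_command", "arguments": {
  "series": [
    [[-5,12,0],0],
    [[-14,36,0],0],
    [[-22,57,3],0],
    [[-27,69,15],0],
    [[-28,73,38],0]
  ]
}}

```text
time_s: 8.35
tool_pos: [0.49, -0.3942, 0.2588]
tool_rot: [179.8, -0.0, 25.7]
force: [1.4, 0.1, -1.0]
grip_width: 0.0006
grasp_force: 0.0
```

>>> {"name": "arm_command", "arguments": {
  "series": [
    [[0,0,26],0],
    [[0,0,56],0],
    [[0,0,86],0],
    [[0,0,112],0],
    [[0,0,128],0]
  ]
}}

```text
time_s: 8.85
tool_pos: [0.4886, -0.3904, 0.1272]
tool_rot: [-179.8, 0.1, 25.9]
force: [-0.1, 0.5, -0.0]
grip_width: 0.0004
grasp_force: 0.0
```

>>> {"name": "arm_command", "arguments": {
  "series": [
    [[0,0,6],0],
    [[0,0,10],0],
    [[0,0,10],0],
    [[0,0,10],0],
    [[0,0,10],0]
  ]
}}

```text
time_s: 9.35
tool_pos: [0.4906, -0.3918, 0.1218]
tool_rot: [179.9, -0.0, 25.9]
force: [0.4, -0.1, 0.2]
grip_width: 0.0007
grasp_force: 0.0
```

```bash
python3 - <<'E'
from h import *
p,d,T,c=wrist("w4")
s,_=viewer.read_camera("side");t,_=viewer.read_camera("top")
cv2.imwrite("pics/s4.png",np.hstack([cv2.resize(s[200:340,210:350],None,fx=2.8,fy=2.8),cv2.resize(p[130:330,180:380],(392,392))]))
print(delta((.490,-.390,.116)),env.get_obs()["tool_pos"])
E
```

```text
[ 0.4 -1.6  5.2] [ 0.49028399 -0.39157999  0.12122571]
```

View pics/s4.png

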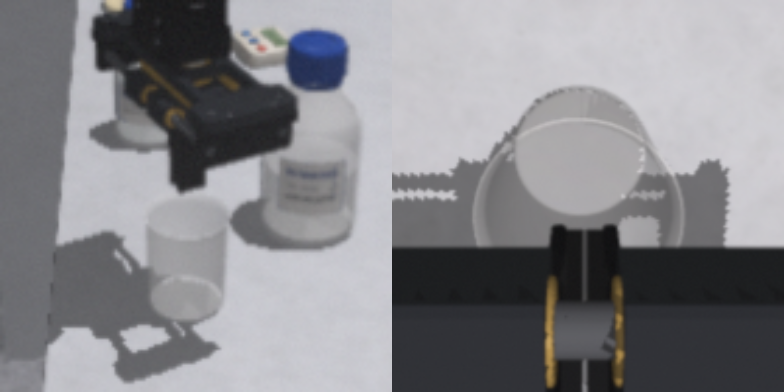

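The side view shows the tips over the beaker mouth; in the wrist crop the rim (columns 473–684, top row 118) is centred about 2 mm left of the tips. Correct and hold.

>>> {"name": "arm_command", "arguments": {
  "series": [
    [[0,-1,3],0],
    [[0,-2,5],0],
    [[0,-2,5],0],
    [[0,-2,5],0],
    [[0,-2,5],0]
  ]
}}

```text
time_s: 10.0
tool_pos: [0.4892, -0.3896, 0.1156]
tool_rot: [180.0, 0.0, 25.9]
force: [0.2, 0.4, 0.2]
grip_width: 0.0004
grasp_force: 0.0
```

>>> {"name": "arm_command", "arguments": {
  "series": [
    [[0,0,0],0],
    [[0,0,0],0],
    [[0,0,0],0],
    [[0,0,0],0],
    [[0,0,0],0]
  ]
}}

```text
time_s: 10.5
tool_pos: [0.4891, -0.3896, 0.1156]
tool_rot: [180.0, 0.0, 25.9]
force: [0.3, -0.7, -0.1]
grip_width: 0.0008
grasp_force: 0.0
```

>>> {"name": "arm_command", "arguments": {
  "series": [
    [[0,0,0],0],
    [[0,0,0],0],
    [[0,0,0],0],
    [[0,0,0],0],
    [[0,0,0],0]
  ]
}}

```text
time_s: 11.0
tool_pos: [0.4891, -0.3896, 0.1156]
tool_rot: [180.0, 0.0, 25.9]
force: [-0.3, -0.1, -0.1]
grip_width: 0.0004
grasp_force: 0.0
```

>>> {"name": "arm_command", "arguments": {
  "series": [
    [[0,0,0],0],
    [[0,0,0],0],
    [[0,0,0],0],
    [[0,0,0],0],
    [[0,0,0],0]
  ]
}}

```text
time_s: 11.5
tool_pos: [0.4891, -0.3896, 0.1155]
tool_rot: [180.0, 0.0, 25.9]
force: [-0.5, -0.1, 0.2]
grip_width: 0.0004
grasp_force: 0.0
```

>>> {"name": "arm_command", "arguments": {
  "series": [
    [[0,0,0],0],
    [[0,0,0],0],
    [[0,0,0],0],
    [[0,0,0],0],
    [[0,0,0],0]
  ]
}}

```text
time_s: 12.0
tool_pos: [0.4891, -0.3896, 0.1155]
tool_rot: [180.0, 0.0, 25.9]
force: [-0.2, 0.6, 0.0]
grip_width: 0.0002
grasp_force: 0.0
```

>>> {"name": "arm_command", "arguments": {
  "series": [
    [[0,0,0],0],
    [[0,0,0],0],
    [[0,0,0],0],
    [[0,0,0],0],
    [[0,0,0],0]
  ]
}}

```text
time_s: 12.5
tool_pos: [0.4891, -0.3896, 0.1156]
tool_rot: [180.0, 0.0, 25.9]
force: [0.1, 0.2, 0.4]
grip_width: 0.0006
grasp_force: 0.0
```

>>> {"name": "arm_command", "arguments": {
  "series": [
    [[0,0,0],0],
    [[0,0,0],0],
    [[0,0,0],0],
    [[0,0,0],0],
    [[0,0,0],0]
  ]
}}

```text
time_s: 13.0
tool_pos: [0.4891, -0.3896, 0.1156]
tool_rot: [180.0, 0.0, 25.9]
force: [0.1, -0.2, -0.0]
grip_width: 0.0008
grasp_force: 0.0
```

>>> {"name": "arm_command", "arguments": {
  "series": [
    [[0,0,-12],0],
    [[0,0,-36],0],
    [[0,0,-66],0],
    [[-8,3,-96],0],
    [[-26,8,-126],0]
  ]
}}

```text
time_s: 13.5
tool_pos: [0.4707, -0.4065, 0.2439]
tool_rot: [180.0, -0.1, 26.1]
force: [0.7, -0.1, -1.2]
grip_width: 0.0003
grasp_force: 0.0
```

>>> {"name": "arm_command", "arguments": {
  "series": [
    [[-26,8,-28],0],
    [[-54,17,-50],0],
    [[-84,26,-60],0],
    [[-114,35,-64],0],
    [[-144,44,-64],0]
  ]
}}

```text
time_s: 14.0
tool_pos: [0.3583, -0.5116, 0.308]
tool_rot: [179.8, -0.0, 25.9]
force: [-0.1, -0.3, -0.4]
grip_width: 0.0003
grasp_force: 0.0
```

>>> {"name": "arm_command", "arguments": {
  "series": [
    [[-30,9,0],0],
    [[-58,18,0],0],
    [[-82,25,0],0],
    [[-97,30,0],0],
    [[-104,32,0],0]
  ]
}}

```text
time_s: 14.5
tool_pos: [0.2778, -0.5858, 0.3061]
tool_rot: [180.0, 0.0, 25.8]
force: [-0.0, -0.1, -0.6]
grip_width: 0.0003
grasp_force: 0.0
```

>>> {"name": "arm_command", "arguments": {
  "series": [
    [[0,0,0],0],
    [[0,0,0],0],
    [[0,0,0],0],
    [[0,0,0],0],
    [[0,0,0],0]
  ]
}}

```text
time_s: 15.0
tool_pos: [0.28, -0.5843, 0.3057]
tool_rot: [180.0, -0.0, 26.0]
force: [-0.6, 0.3, 0.7]
grip_width: 0.0005
grasp_force: 0.0
```

```bash
python3 - <<'E'
from h import *
t,_=viewer.read_camera("top");print(blobs(t,(220,150,400,280)))
o=cv2.imread("pics/top0.png");print(cv2.absdiff(o,t)[150:275,140:420].max())
print(env.get_obs()["tool_pos"],env.get_obs()["joint_velocities"].round(2) if hasattr(env.get_obs()["joint_velocities"],"round") else "")
E
```

```text
[([334, 170, 21, 20, 322], [343.6, 179.3]), ([262, 232, 19, 19, 287], [271.2, 241.2])]
8
[ 0.27980715 -0.58440306  0.30564184] [ 0.28  0.13  0.17 -0.12  0.07  0.05  0.05]
```

Nothing has moved and the hand is drawn back 0.28 m.

```bash
python3 -c "from cell import env; print(env.sign_off())"
```

```text
the job is handed in; nothing more can be done
None
```

The arm pointed about 22 mm above the medium bottle's cap, then about 22 mm above the beaker's mouth, for roughly 3 s each; nothing was moved, the hand ended about 28 cm from the beaker and further from the bottle, and the job was handed in at about 15 s (no verdict shown).

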